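# Refit the swivel spout of a studio's filter tap

### The arm

A 6-joint arm with a two-finger parallel gripper is mounted at the origin on the work surface. World frame = base frame: x ahead of the robot, y to its left, z up, the work surface at z = 0. Lengths are in m, angles in rad, forces in N, time in s.
With the tool pointing down it reaches from about 0.35 to 0.975 m from the base axis. Payload 4.9 kg.
Tool frame: the origin (TCP) lies on the centre line of the jaws, within the pads' length; the fingertips stand 17 mm ahead of it and the grasp point (between the pads) lies 2 mm behind it; x points along the fingers, y is the direction in which the jaws open and shut, and the axes are right-handed (so a half turn about x gives the same grasp; the last joint's range is limited). The gripper opens to 85 mm and grips with 20 to 120 N. Pads are 22 mm wide; open, the fingers measure 114 mm over their backs; the gripper's body (76 mm by 85 mm) begins 54 mm behind the grasp point. The pads swing forward as they close: fully open they stand 13 mm farther back than shut.
Start: joints at [1.19, 0.053, 1.613, -0, 1.476, -0.119], TCP at [0.162, 0.604, 0.248] pointing down, gripper open.
Joint ranges: [-3.01, 3.01], [-1.01, 2.22], [0.06, 2.58], [-1.02, 4.17], [0.09, 2.62], [-3.14, 3.14]. Speed limits (rad/s): [2.57, 2.57, 3.14, 3.14, 3.14, 3.14].

### API

Orientations are given as a unit quaternion [w, x, y, z].
In Python, from plant import status, viewer, manip gives the robot as it stands.
- The arm moves only by the tool drive_tool, never from a script. Its argument "plan" is a list of rows, each a list of 4 numbers: the shift along the tool's x, y, z in m, then the turn about the tool's x in units of 8 degrees (1.0 is 8 degrees). A call has 1 to 12 rows; each row is the pose to reach, as a shift and turn from the pose commanded when the call began, along the tool's axes at that moment; what a row does not reach only later rows make up. A row lasts 1/10 s, in which the tool goes at most 50 mm and 8.59 degrees, less where a joint would pass 70% of its speed; a pose out of reach is approached as far as the arm can. A call with a gripper value outside its range is refused whole. "fingers" is the finger opening in m, from 0 to 0.0854, set as the call begins (left out, the last holds). The fingers move at their own pace and stop on an object; the grip force is fixed at half the most. Time passes only in rows, so rows that repeat a pose let the fingers close. It gives the time, the measured TCP pose, the force and the opening at its end, in the units of the state.
- status.state(): the state, without advancing time (a new reading comes with each control period).
- viewer.grab_frame(name): name is "scene" or "side" or "wrist"; returns the picture (420x560x3 uint8, blue, green, red); there is no depth.
- viewer.calibration(name): a dict with "vfov" (degrees; the focal length in pixels is half the picture's height over the tangent of half this angle, whatever the lens; pixels are square), "cx", "cy" (the principal point, pixels), "k1" (the pictures are not rectified: a ray, as slopes to the right and down, at radius r is drawn at 1 + k1 r^2 times it, then the intrinsics apply), "rvec" (rotation vector, rad) and "tvec" (3), from world to camera coordinates, as OpenCV has them. Camera axes: x right, y down, z forward; pixel columns grow to the right and rows downward; lengths in m; the calibration is good to about 2 mm. A picture is of the moment at which its call begins: read the wrist's pose just before it. calibration takes no time and is no camera call; for the wrist camera it gives the pose at the moment of the call.
- manip.job_done(): hands the job in, once; it reports no verdict.
The state is a dict: "time": time; "joint_pos": joint angles; "joint_vel": joint speeds; "joint_efforts": joint torques, N m; "tool_pos": TCP position; "tool_rot": TCP orientation; "contact_force": force on the tool from outside, world axes, zero at the start; "ft_torque": the same for the moment, N m; "gripper_width": opening from 0.0 (shut) to 1.0 (fully open).
Only numpy, scipy, OpenCV 4.12 (cv2) and the standard library are available. Lean on these libraries where they do the work, as an engineer would, in place of code of your own. Each camera call takes 0.05 s, during which the arm holds its last target. There are 200 camera calls.

### The job

Take the bent steel spout out of the drying rack and push its stem straight down into the push-fit mouth of the tap on the water tank, through the stiff seal until it bottoms, pressing firmly but never ramming it. Leave it standing upright there with its nozzle over the middle of the rinse pot, let go, and leave the pot and the other things on the bench where they are.

Things in the scene. Friction and masses are not known exactly. Their poses are not given: they have to be found in the camera images.
- spout: Rigid bent tube of steel, 12 mm in diameter, about 0.1 kg: straight stem, bend, level arm, short drop with a 16 mm aerator. Origin at the centre of the stem's lower end; z up the stem, x along the arm. Lowest 6 mm taper to 9 mm; arm's axis at z = 107 mm, drop's axis at x = 120 mm. It starts loose in the rack's hole, leaning a little, its arm pointing roughly to the robot (-x).
- spout_grip (a point): Point on the stem's axis 98 mm above its lower end, at the bend: a good place to grip from above, the fingers to the left and right of the level arm (12 mm wide there).
- nozzle (a point): Centre of the nozzle's outlet, at the foot of the drop: 120 mm along x and 70 mm along z from the spout's origin.
- tank: White water filter tank, 170 x 220 x 80 mm high, fixed to the bench; two grey screw caps (102 mm high at most) on its rear half, a steel pillar tap, 33 mm across, with a small lever on its +y side, on its front half. Origin at the centre of its underside; z up, its front (the tap's side) faces its -x. Over 30 N from the stem on the tap's seat, rim or bore damages it.
- mouth (a point): Centre of the tap's upward push-fit mouth (black ring), 55 mm in front of the tank's centre, 130 mm up. Bore vertical, 13 mm wide. The stem meets collet fingers 6 mm down (1 to 4 N; they grip if pulled) and a tight O-ring 15 mm down: from 10 mm down the drag climbs to 5 to 16 N (it varies) and stays; it is not the bottom, and it holds the stem back from where the arm was sent.
- valve (a joint): The tap's stop valve, hidden in the bore: a sprung brass pin (under 2 N) standing 3 mm proud of the seat. 0 m = shut, 0.003 m = pressed flush with the seat by the stem's end, fully open. The seat is a rigid stop whose depth differs from tap to tap, 23 to 33 mm below the mouth, and is not measured: bottomed, the stem stops while the force climbs steeply above the seal's drag.
- rack: Beech drying block, 160 x 200 x 45 mm high, fixed to the bench, with four upright brushes (up to 225 mm above the bench) in the part behind and to the +y side of the spout. Origin at the centre of its underside, z up.
- rack_hole (a point): Centre of the upper edge of the hole in which the spout stands, 13.5 mm in diameter and 32 mm deep, vertical; 55 mm in front (-x) and 45 mm to the -y side of the block's centre.
- pot: Open steel rinse pot, 100 mm across and 85 mm high, standing loose on the bench in front of the tank. Origin at the centre of its underside.
- pot_rim (a point): Centre of the pot's mouth, 85 mm above the bench, 113 to 133 mm from the tap's axis in plan: with the arm pointing straight at it, the nozzle hangs within 13 mm of its middle, 82 to 92 mm above the rim.
- paint_bottle: Small white paint bottle with a black cap, 42 mm across, 100 mm high, loose on the bench. Leave it alone. Origin at the centre of its underside.
- jar: Glass jar with a black lid, 66 mm across, 75 mm high, loose on the bench. Leave it alone. Origin at the centre of its underside.
- tin: Metal tin, 70 mm across, 85 mm high, loose on the bench. Leave it alone. Origin at the centre of its underside.
Not all that is in view belongs to the job. Several things have the shape of the spout; the one meant has the colours described above.

How it is judged:
By the outcome, as a careful person would: the job done as asked, in the order asked, and still so for the second after the job is handed in, with the robot touching nothing.
It also fails if it takes over 59 s, if anything falls off the work surface, if the arm or the gripper's body presses on something with over 40 N, if the wrist force passes 120 N, or if a joint passes its speed limit or range.

## Working session

There is one attempt and no reset: what is moved stays moved. The work goes in short steps, Python scripts to look and compute and a tool call to move; the robot and the scene stay as the last step left them, time stands still between calls to the robot, and variables do not carry over. Pictures are saved under pics/ and viewed, about 8 in all and at most 12, crops included, and the job is handed in when it is done.

Besides the shell and the picture viewer there is one more tool, called after "Request:" as a command line: name --pt "numbers of a row" for each row, then --argument value for the rest. drive_tool: Moves the arm, as the interface text tells. Its arguments: {"type":"object","properties":{"plan":{"type":"array","items":{"type":"array","items":{"type":"number"}}},"fingers":{"type":"number"}},"required":["plan"]}

```bash
mkdir -p pics; ls
cat > h.py <<'E'
import numpy as np, cv2, json
from scipy.spatial.transform import Rotation as R
from plant import status, viewer, manip
def cal(n):
    c=viewer.calibration(n); f=210/np.tan(np.radians(c['vfov'])/2)
    M=cv2.Rodrigues(np.array(c['rvec'],float))[0]; return c,f,M,np.array(c['tvec'],float)
def ray(n,u,v,C=None):
    c,f,M,t=C or cal(n); d=np.array([(u-c['cx'])/f,(v-c['cy'])/f]); p=d.copy()
    for _ in range(30): p=d/(1+c['k1']*(p@p))
    o=-M.T@t; d=M.T@np.array([p[0],p[1],1]); return o,d/np.linalg.norm(d)
def plane(n,u,v,z,C=None):
    o,d=ray(n,u,v,C); return o+d*(z-o[2])/d[2]
def proj(n,P,C=None):
    c,f,M,t=C or cal(n); q=M@np.array(P)+t; p=q[:2]/q[2]; p=p*(1+c['k1']*(p@p)); return p*f+[c['cx'],c['cy']]
def tri(rs):
    A=np.zeros((3,3));b=np.zeros(3)
    for o,d in rs: Q=np.eye(3)-np.outer(d,d);A+=Q;b+=Q@o
    x=np.linalg.solve(A,b); return x,[np.linalg.norm((np.eye(3)-np.outer(d,d))@(x-o)) for o,d in rs]
E
python3 - <<'E'
from h import *
s=status.state(); print(s)
for n in('scene','side','wrist'):
    c,f,M,t=cal(n);print(n,c,f,-M.T@t)
    cv2.imwrite(f'pics/{n}0.png',viewer.grab_frame(n))
a=cv2.imread('pics/scene0.png');b=cv2.imread('pics/side0.png')
E
```

```text
pics
{'time': 0.0, 'joint_pos': array([ 1.19001581e+00,  5.33566130e-02,  1.61431628e+00,  1.66240553e-05,
        1.47600223e+00, -1.18993434e-01]), 'joint_vel': array([9.63689871e-04, 1.67811421e-03, 8.64219126e-05, 5.25510292e-04,
       1.58582622e-03, 1.48935819e-03]), 'joint_efforts': array([ 1.32181063e-03, -3.93706620e+01, -3.70165443e+01, -8.21990352e-05,
        7.04276143e-03, -2.83819773e-06]), 'tool_pos': array([0.16152221, 0.60314919, 0.24704983]), 'tool_rot': array([ 0.70086976,  0.0915802 ,  0.70124524, -0.0930041 ]), 'contact_force': array([0.25038437, 0.16465998, 0.04645141]), 'ft_torque': array([ 0.03478883, -0.02938628,  0.00935906]), 'gripper_width': 0.9998832450964434}
scene {'vfov': 50.08689063155697, 'cx': 279.04154186302094, 'cy': 208.21932022864644, 'k1': 0.05106274200255291, 'rvec': array([ 0.96384559,  2.4453919 , -1.11492014]), 'tvec': array([ 0.35100135, -0.15232783,  1.47418928])} 449.45635586844946 [1.06527878 0.66064258 0.86508512]
side {'vfov': 42.42967355821768, 'cx': 275.89417605854936, 'cy': 204.7082373409618, 'k1': -0.08667613888008906, 'rvec': array([ 2.15805299, -0.20408436,  0.1398778 ]), 'tvec': array([-0.4512069 ,  0.13557779,  1.57180164])} 540.9967652114915 [ 0.17543988 -1.28776937  1.00169871]
wrist {'vfov': 62.834497717394164, 'cx': 281.99103513888815, 'cy': 213.2063236037578, 'k1': 0.018019922595392018, 'rvec': array([-2.27733797, -1.74952762, -0.28172779]), 'tvec': array([-0.6239785 , -0.0420489 ,  0.37958232])} 343.8024448269161 [0.08372107 0.62423847 0.37217888]
```

View pics/scene0.png

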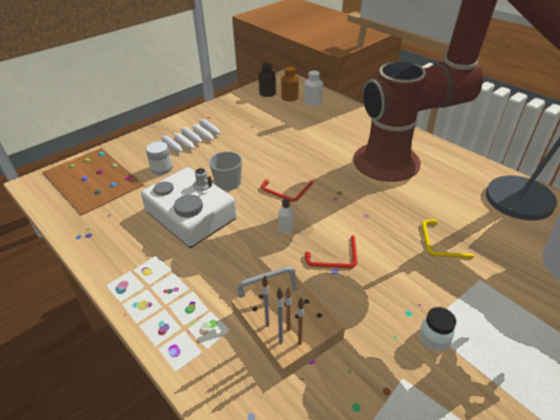

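View pics/side0.png

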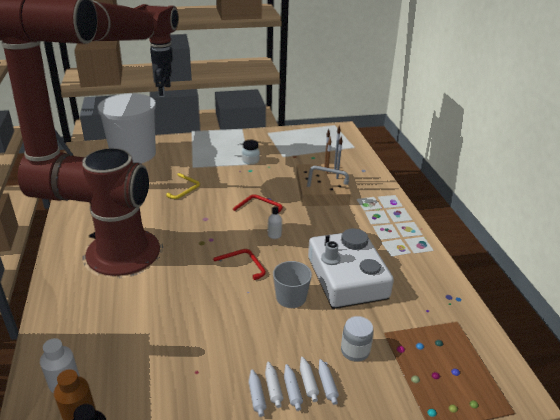

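The grey steel spout is in the rack (scene ~(265,280), side ~(328,172)). The look-alikes are two red (scene (287,190), (333,258)) and one yellow (445,240), all lying on the bench. The steel one in the rack fits the description; I'll confirm it in an enlarged crop.

Run:
```python
import cv2,numpy as np
a=cv2.imread('pics/scene0.png');b=cv2.imread('pics/side0.png')
z=lambda i,x,y,w=80,h=60:cv2.resize(i[y:y+h,x:x+w],(400,300),interpolation=cv2.INTER_CUBIC)
cv2.imwrite('pics/crop1.png',np.vstack([np.hstack([z(a,225,260),z(b,290,145)]),np.hstack([z(a,160,150,),z(b,300,225)])]))
```

```text
(no output)
```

View pics/crop1.png

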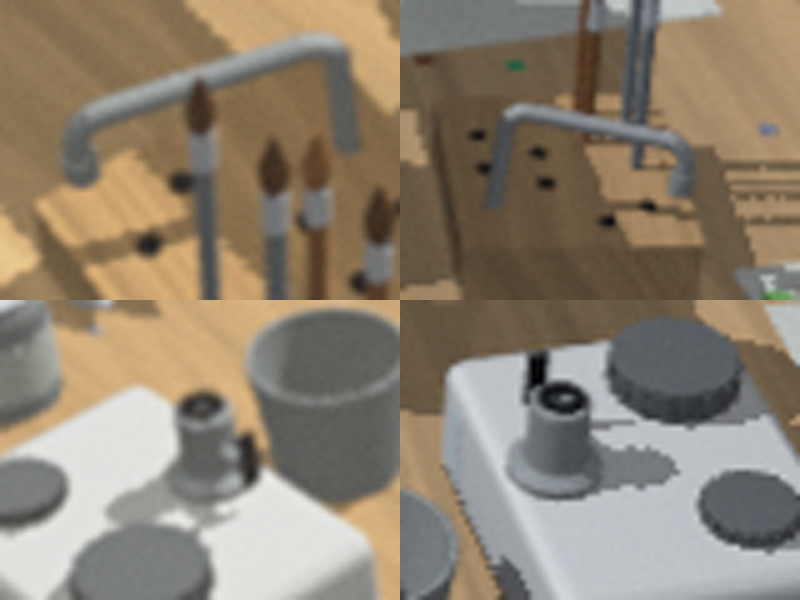

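Run:
```python
from h import *
S=cal('scene');D=cal('side')
def t(n,a,b):
    x,r=tri([ray('scene',*a,S),ray('side',*b,D)]);print(n,x.round(4),np.round(r,4));return x
sc=lambda x,y,ox,oy:(ox+(x+.5)/5-.5,oy+(y+.5)/5-.5)
be=t('bend',sc(333,45,225,260),sc(112,112,290,145))
st=t('stemfoot',sc(347,150,225,260),sc(92,205,290,145))
el=t('elbow2',sc(85,118,225,260),sc(278,145,290,145))
nz=t('nozzle',sc(80,175,225,260),sc(280,190,290,145))
m=t('mouth',sc(204,105,160,150),sc(160,98,300,225))
print('dist',np.linalg.norm(be[:2]-el[:2]),np.degrees(np.arctan2(*(el-be)[1::-1])))
print('mouth planes',plane('scene',*sc(204,105,160,150),.13,S),plane('side',*sc(160,98,300,225),.13,D))
for n,(u,v) in dict(scene=(226,160),side=(292,272)).items(): print('pot',n,plane(n,u,v,.085))
```

```text
bend [0.616  0.1912 0.1168] [0.0015 0.0015]
stemfoot [0.609  0.1951 0.0427] [0.0002 0.0002]
elbow2 [0.7162 0.1435 0.1097] [0.0007 0.0007]
nozzle [0.7213 0.1431 0.075 ] [0.0003 0.0003]
mouth [ 0.5589 -0.2285  0.1286] [0.001 0.001]
dist 0.11097705500701631 -25.45071557820154
mouth planes [ 0.55892017 -0.22650141  0.13      ] [ 0.55918778 -0.23075458  0.13      ]
pot scene [ 0.4414044  -0.27153229  0.085     ]
pot side [ 0.44588616 -0.2697213   0.085     ]
```

```bash
cat >> h.py <<'E'
def tool():
    s=status.state(); q=s['tool_rot']; return s['tool_pos'],R.from_quat([q[1],q[2],q[3],q[0]]).as_matrix(),s
def go(P,yaw=None):
    """shift (tool axes) and turn units to bring TCP to P, tool y to world angle yaw (deg)"""
    p,M,s=tool(); d=M.T@(np.array(P)-p); y=np.degrees(np.arctan2(M[1,1],M[0,1]))
    t=0 if yaw is None else -((yaw-y+180)%360-180)/8
    print('shift',d.round(4),'units',round(t,3),'yaw now',y.round(2),'F',s['contact_force'].round(1),'t',s['time'],'w',s['gripper_width'])
E
python3 - <<'E'
from h import *
p,M,s=tool(); print(M.round(3))
c,f,Mc,t=cal('wrist'); print('cam in tool',M.T@(-Mc.T@t-p),'cam fwd in tool',M.T@Mc[2], 'right',M.T@Mc[0])
for y in (65,-115): go([.52,.19,.36],y)
print(plane('side',122,250,0),plane('scene',388,165,0))
E
```

```text
[[-0.001  0.259  0.966]
 [-0.002  0.966 -0.259]
 [-1.    -0.002 -0.   ]]
cam in tool [-1.24990254e-01 -5.54077005e-05 -8.06459057e-02] cam fwd in tool [9.48572764e-01 1.79053092e-04 3.16559124e-01] right [ 7.37609758e-05  9.99999688e-01 -7.86648274e-04]
shift [-0.1123 -0.3066  0.4531] units 1.25 yaw now 75.0 F [1.5 0.2 0.8] t 0.15 w 0.999868556150875
shift [-0.1123 -0.3066  0.4531] units -21.25 yaw now 75.0 F [1.5 0.2 0.8] t 0.15 w 0.999868556150875
[0.00043001 0.00469937 0.        ] [0.01147005 0.01502684 0.        ]
```

Request:
drive_tool --pt "-0.03 -0.02 0.03 0.1" --pt "-0.055 -0.045 0.065 0.2" --pt "-0.075 -0.07 0.1 0.3" --pt "-0.09 -0.095 0.14 0.4" --pt "-0.1 -0.12 0.18 0.5" --pt "-0.112 -0.15 0.22 0.6" --pt "-0.112 -0.18 0.26 0.7" --pt "-0.112 -0.21 0.3 0.8" --pt "-0.112 -0.235 0.345 0.9" --pt "-0.112 -0.26 0.385 1.0" --pt "-0.112 -0.285 0.42 1.15" --pt "-0.112 -0.306 0.453 1.25"

```text
time: 1.35
tool_pos: [0.5211, 0.1888, 0.3599]
tool_rot: [0.69, 0.154, 0.69, -0.154]
contact_force: [0.8, 1.3, 0.4]
gripper_width: 1.0
```

Request:
drive_tool --pt "0 0 0 0" --pt "0 0 0 0" --pt "0 0 0 0"

```text
time: 1.65
tool_pos: [0.5195, 0.1916, 0.3601]
tool_rot: [0.69, 0.153, 0.691, -0.153]
contact_force: [-0.1, 0.1, 0.4]
gripper_width: 0.999
```

Run:
```python
from h import *
go([.52,.19,.36],65)
np.save('w1.npy',np.array([cal('wrist')],dtype=object),allow_pickle=True)
i=viewer.grab_frame('wrist');cv2.imwrite('pics/w1.png',i)
```

```text
shift [ 0.0001 -0.0012  0.0011] units 0.007 yaw now 65.06 F [-0.1  0.1  0.4] t 1.65 w 0.9992599465841037
```

View pics/w1.png

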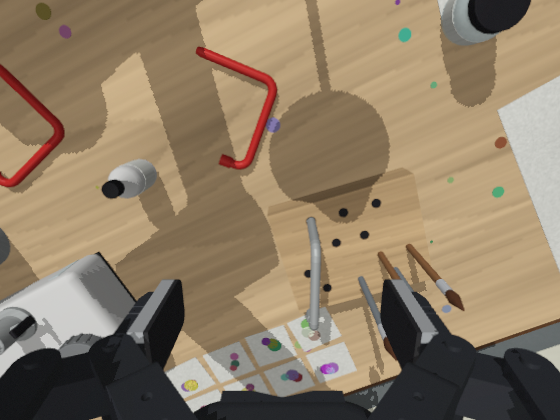

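Wrist view: the steel stem sits in the rack hole at ~(311,222). That is 25 mm in from the block's front edge and 55 mm from its −y side, which matches rack_hole. The arm runs away from the robot to the fat aerator end at (316,328), so it points roughly +x, not −x as the text says; the turn has to account for that. The brushes are to the right (~360–460).

Run:
```python
from h import *
W=np.load('w1.npy',allow_pickle=True)[0]; W=tuple(W)
i=cv2.imread('pics/w1.png'); h=cv2.cvtColor(i,cv2.COLOR_BGR2HSV)
m=((h[...,1]<60)&(h[...,2]>70)).astype(np.uint8); m[:205]=0;m[345:]=0;m[:,:295]=0;m[:,335:]=0
for v in range(208,344,6):
    x=np.flatnonzero(m[v]); print(v,(x.min(),x.max(),len(x)) if len(x) else None,end='; ')
print()
C=[]
for v in range(235,300):
    x=np.flatnonzero(m[v]); 
    if 4<len(x)<16: C.append((x.mean(),v))
C=np.array(C,np.float32); vx,vy,x0,y0=cv2.fitLine(C,cv2.DIST_HUBER,0,.01,.01).ravel()
for v,z in((235,.118),(300,.112)):
    u=x0+(v-y0)*vx/vy; P=plane('wrist',u,v,z,W); print(u,v,P)
    if v==235:A=P
d=P-A; print('arm dir',np.degrees(np.arctan2(d[1],d[0])))
for n,(u,v) in dict(foot=(308,219),bendtop=(311,217)).items(): print(n,plane('wrist',u,v,.045,W),plane('wrist',u,v,.12,W))
for u,v in((363,280),(380,255),(396,268),(409,247)): print('brush',plane('wrist',u,v,.05,W))
cv2.imwrite('pics/w1c.png',cv2.resize(i[195:345,250:450],(800,600),interpolation=cv2.INTER_CUBIC))
```

```text
208 None; 214 None; 220 (np.int64(306), np.int64(314), 9); 226 (np.int64(308), np.int64(315), 8); 232 (np.int64(308), np.int64(317), 10); 238 (np.int64(309), np.int64(318), 10); 244 (np.int64(310), np.int64(319), 10); 250 (np.int64(311), np.int64(320), 10); 256 (np.int64(311), np.int64(320), 10); 262 (np.int64(311), np.int64(320), 10); 268 (np.int64(311), np.int64(320), 10); 274 (np.int64(310), np.int64(320), 11); 280 (np.int64(311), np.int64(319), 9); 286 (np.int64(310), np.int64(319), 10); 292 (np.int64(310), np.int64(319), 10); 298 (np.int64(310), np.int64(319), 10); 304 (np.int64(310), np.int64(318), 9); 310 (np.int64(307), np.int64(327), 21); 316 (np.int64(301), np.int64(330), 30); 322 (np.int64(295), np.int64(334), 34); 328 (np.int64(295), np.int64(334), 40); 334 (np.int64(295), np.int64(334), 39); 340 (np.int64(297), np.int64(331), 35); 
315.7798 235 [0.59773166 0.19820402 0.118     ]
314.38458 300 [0.67974609 0.16185963 0.112     ]
arm dir -23.900350908063498
foot [0.6018507  0.19237273 0.045     ] [0.57538213 0.19803044 0.12      ]
bendtop [0.60092749 0.19720362 0.045     ] [0.57461622 0.20203821 0.12      ]
brush [0.71744887 0.22697766 0.05      ]
brush [0.69068671 0.26219899 0.05      ]
brush [0.71902943 0.27571111 0.05      ]
brush [0.69595341 0.3023946  0.05      ]
```

View pics/w1c.png

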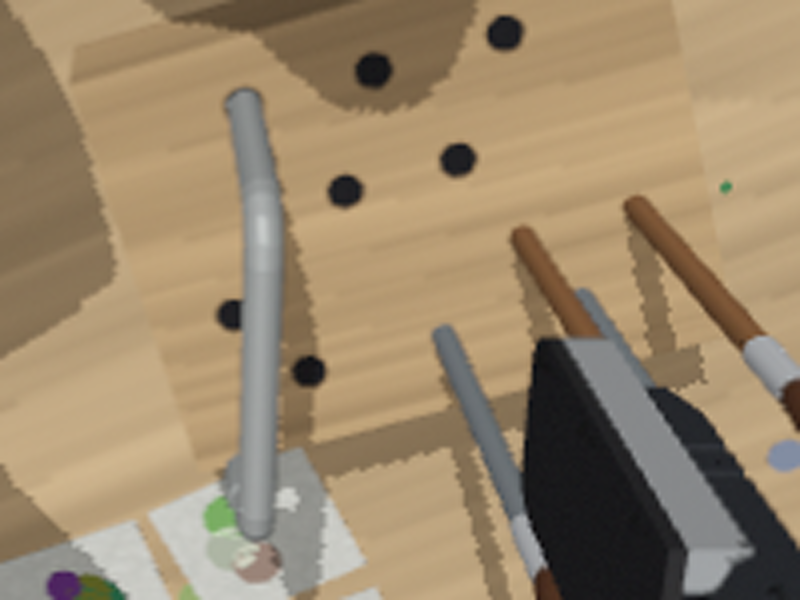

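Run:
```python
from h import *
W=tuple(np.load('w1.npy',allow_pickle=True)[0])
i=cv2.imread('pics/w1.png'); h=cv2.cvtColor(i,cv2.COLOR_BGR2HSV)
m=((h[...,1]<60)&(h[...,2]>70))
C=[]
for v in range(256,304):
    x=np.flatnonzero(m[v,300:328])+300; C.append((np.median(x),v))
vx,vy,x0,y0=cv2.fitLine(np.array(C,np.float32),cv2.DIST_HUBER,0,.01,.01).ravel()
f=lambda v:x0+(v-y0)*vx/vy
A=plane('wrist',f(255),255,.118,W);B=plane('wrist',f(304),304,.113,W);d=B-A
print(f(255),f(304),A,B,'dir',np.degrees(np.arctan2(d[1],d[0])))
print('hole',plane('wrist',310.5,220,.045,W),'bend outer',plane('wrist',315.5,243,.119,W),plane('wrist',315.5,247,.119,W))
print('end',plane('wrist',314.2,328,.111,W))
P=np.array([.613,.19,.109]);go([.614,.189,.20],90+np.degrees(np.arctan2(d[1],d[0])))
```

```text
315.626 314.16568 [0.62088278 0.18811647 0.118     ] [0.68427866 0.1595186  0.113     ] dir -24.280127026680574
hole [0.60459991 0.19487723 0.045     ] bend outer [0.60634029 0.19407376 0.119     ] [0.61097213 0.19209335 0.119     ]
end [0.71829997 0.14514094 0.111     ]
shift [0.1603 0.0373 0.087 ] units -0.078 yaw now 65.09 F [-0.2  0.1  0.5] t 1.7 w 0.996080307800308
```

Request:
drive_tool --pt "0 0.02 0.04 -0.08" --pt "0.02 0.039 0.08 -0.08" --pt "0.06 0.039 0.082 -0.08" --pt "0.1 0.039 0.082 -0.08" --pt "0.14 0.039 0.082 -0.08" --pt "0.17 0.039 0.082 -0.08" --pt "0.19 0.039 0.082 -0.08" --pt "0.19 0.039 0.082 -0.08" --pt "0.19 0.039 0.082 -0.08" --fingers 0.045

```text
time: 2.6
tool_pos: [0.6106, 0.1926, 0.1709]
tool_rot: [0.691, 0.149, 0.691, -0.149]
contact_force: [0.1, -0.5, 0.6]
gripper_width: 0.527
```

Run:
```python
from h import *
go([.61,.1925,.109],65.7)
W=cal('wrist');i=viewer.grab_frame('wrist')
np.save('w2.npy',np.array([W],dtype=object),allow_pickle=True)
cv2.imwrite('pics/w2.png',i)
print(proj('wrist',[.61,.1925,.113],W),proj('wrist',[.605,.195,.045],W))
```

```text
shift [ 0.0619 -0.0003 -0.0005] units 0.004 yaw now 65.73 F [ 0.1 -0.5  0.6] t 2.6 w 0.5270644715948556
[281.21876128 244.57751728] [281.69323785 201.77823208]
```

View pics/w2.png

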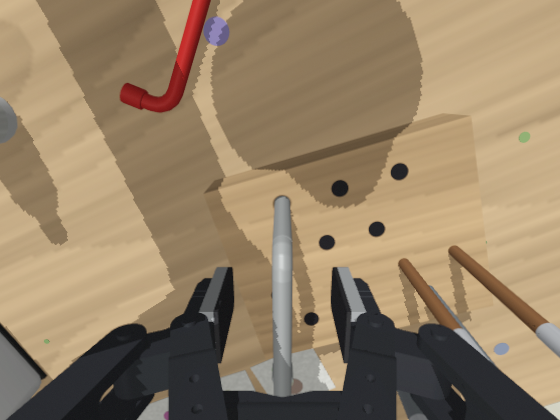

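The spout lies midway between the pads: stem foot at (282,200), bend at (283,243), arm straight down the picture. Next I descend and grip.

Request:
drive_tool --pt "0.02 0 0 0" --pt "0.04 0 0 0" --pt "0.052 0 0 0" --pt "0.062 0 0 0" --pt "0.062 0 0 0" --pt "0.062 0 0 0"

```text
time: 3.25
tool_pos: [0.6114, 0.1917, 0.1092]
tool_rot: [0.692, 0.149, 0.691, -0.149]
contact_force: [0.4, 1.1, -0.0]
gripper_width: 0.521
```

Request:
drive_tool --pt "0 0 0 0" --pt "0 0 0 0" --pt "0 0 0 0" --pt "0 0 0 0" --pt "0 0 0 0" --pt "0 0 0 0" --pt "0 0 0 0" --pt "0 0 0 0" --pt "0 0 0 0" --pt "0 0 0 0" --fingers 0.0

```text
time: 4.25
tool_pos: [0.6116, 0.1917, 0.1093]
tool_rot: [0.692, 0.149, 0.691, -0.149]
contact_force: [0.4, -0.7, 6.1]
gripper_width: 0.122
```

Run:
```python
from h import *
go([.61,.1925,.109],65.7)
W=cal('wrist');i=viewer.grab_frame('wrist')
cv2.imwrite('pics/w3.png',i)
```

```text
shift [ 0.0003  0.0001 -0.0018] units -0.008 yaw now 65.64 F [ 0.4 -0.7  6.1] t 4.25 w 0.12191185555263828
```

View pics/w3.png

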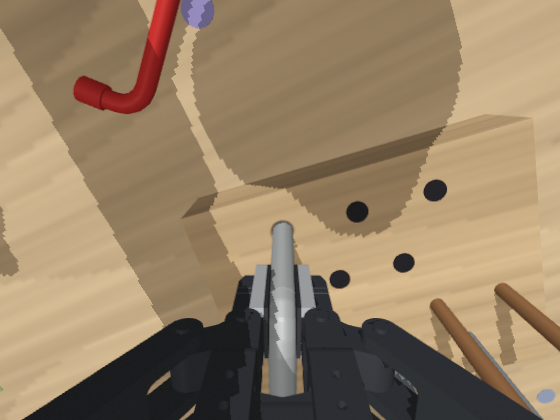

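Request:
drive_tool --pt "0 0 -0.001 0" --pt "0 0 -0.002 0" --pt "0 0 -0.003 0" --pt "0 0 -0.004 0" --pt "0 0 -0.005 0" --pt "0 0 -0.0055 0" --pt "0 0 -0.0055 0" --pt "0 0 -0.0055 0"

```text
time: 5.1
tool_pos: [0.608, 0.1932, 0.1096]
tool_rot: [0.693, 0.149, 0.689, -0.149]
contact_force: [5.6, -1.6, 4.8]
gripper_width: 0.123
```

Request:
drive_tool --pt "-0.01 0 -0.0055 0" --pt "-0.02 0 -0.0055 0" --pt "-0.03 0 -0.0055 0" --pt "-0.045 0 -0.0055 0" --pt "-0.07 0 -0.0055 0" --pt "-0.1 0 -0.0055 0" --pt "-0.13 0 -0.0055 0" --pt "-0.16 0 -0.0055 0" --pt "-0.16 0 -0.0055 0" --pt "-0.16 0 -0.0055 0"

```text
time: 6.1
tool_pos: [0.6007, 0.1962, 0.2693]
tool_rot: [0.691, 0.149, 0.691, -0.149]
contact_force: [-1.2, 0.1, -0.7]
gripper_width: 0.12
```

Run:
```python
from h import *
go([.56,.0,.27],0)
W=cal('wrist');p,M,s=tool();i=viewer.grab_frame('wrist')
np.savez('w4.npz',p=p,M=M,W=np.array([W],dtype=object))
cv2.imwrite('pics/w4.png',i); cv2.imwrite('pics/side4.png',viewer.grab_frame('side'))
cv2.imwrite('pics/w4c.png',cv2.resize(i[180:360,162:402],(800,600),interpolation=cv2.INTER_CUBIC))
T=lambda q:proj('wrist',p+M@np.array(q),W).round(1)
print('ideal: foot',T([.096,0,0]),'30up',T([.066,0,0]),'grip',T([-.002,0,0]),p)
```

```text
shift [-0.0008 -0.1956  0.0438] units 8.206 yaw now 65.65 F [-1.2  0.1 -0.7] t 6.1 w 0.1199763171518984
ideal: foot [281.9 222.8] 30up [281.8 239.9] grip [281.8 304.1] [0.6007157  0.19624531 0.26927953]
```

View pics/w4c.png

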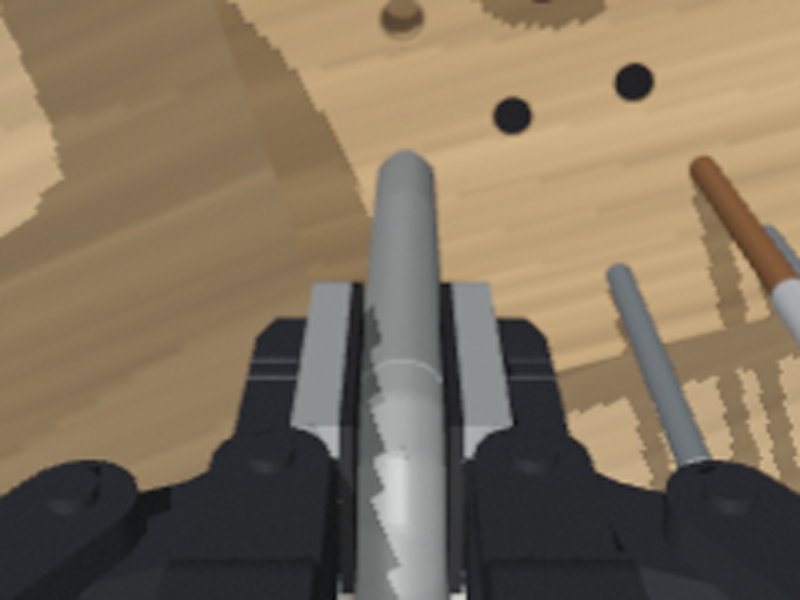

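Request:
drive_tool --pt "0 -0.02 0.005 0.5" --pt "0 -0.04 0.01 1.5" --pt "0 -0.065 0.02 2.5" --pt "0 -0.09 0.03 3.5" --pt "0 -0.115 0.04 4.5" --pt "0 -0.14 0.05 5.5" --pt "0 -0.165 0.06 6.5" --pt "0 -0.19 0.07 7.5" --pt "0 -0.215 0.08 8.5" --pt "0 -0.24 0.09 9.5" --pt "0 -0.255 0.095 10" --pt "0 -0.255 0.095 10"

```text
time: 7.4
tool_pos: [0.5811, -0.0769, 0.2659]
tool_rot: [-0.432, -0.558, -0.434, 0.56]
contact_force: [-1.0, 0.8, -1.4]
gripper_width: 0.119
```

Run:
```python
from h import *
go([.5646,-.2265,.262],-70)
p,M,s=tool(); print(p, s['joint_pos'].round(2))
```

```text
shift [0.0039 0.0216 0.149 ] units 6.935 yaw now -14.52 F [-1.   0.8 -1.4] t 7.4 w 0.11949183020868266
[ 0.58110677 -0.07686798  0.26591676] [-0.26 -0.05  1.68 -0.    1.51 -0.  ]
```

Request:
drive_tool --pt "0 0.002 0.015 1" --pt "0 0.004 0.035 2" --pt "0 0.007 0.055 3" --pt "0 0.01 0.075 4" --pt "0 0.013 0.095 5" --pt "0 0.016 0.115 6" --pt "0.002 0.019 0.135 6.9" --pt "0.004 0.0216 0.149 6.94" --pt "0.004 0.0216 0.149 6.94" --pt "0.004 0.0216 0.149 6.94"

```text
time: 8.4
tool_pos: [0.5662, -0.2243, 0.2635]
tool_rot: [-0.124, -0.696, -0.125, 0.696]
contact_force: [-1.0, 1.3, -1.0]
gripper_width: 0.12
```

Run:
```python
from h import *
p,M,s=tool(); print(p,np.degrees(np.arctan2(M[1,2],M[0,2])),M.round(3).tolist())
W=cal('wrist');i=viewer.grab_frame('wrist');a=viewer.grab_frame('scene');b=viewer.grab_frame('side')
np.savez('w5.npz',p=p,M=M,W=np.array([W],dtype=object))
for n,x in(('w5',i),('sc5',a),('si5',b)): cv2.imwrite(f'pics/{n}.png',x)
T=lambda q:proj('wrist',p+M@np.array(q),W).round(1)
print('foot axis ideal',T([.096,0,0]),'mouth est px',proj('wrist',[.559,-.2285,.13],W))
f=p+M@np.array([.096,0,.006]); c=[.559,-.2285,.13]
print(f,[proj(n,q).round(1) for n in('scene','side') for q in(f,c,p)])
z=lambda i,u,v,w,h,W,H:cv2.resize(i[v:v+h,u:u+w],(W,H),interpolation=cv2.INTER_CUBIC)
us,vs=proj('scene',(p+f)/2).astype(int);ud,vd=proj('side',(p+f)/2).astype(int)
print(us,vs,ud,vd)
top=np.hstack([z(a,us-50,vs-40,100,75,400,300),z(b,ud-50,vd-40,100,75,400,300)])
bot=z(i,162,150,320,120,800,300)
cv2.imwrite('pics/m5.png',np.vstack([top,bot]))
```

```text
[ 0.56616765 -0.22430762  0.26352175] -159.7461657465122 [[-0.001, 0.346, -0.938], [0.001, -0.938, -0.346], [-1.0, -0.002, 0.001]]
foot axis ideal [281.2 224.5] mouth est px [283.40588204 217.70498762]
[ 0.56043777 -0.22625101  0.16752492] [array([198.1, 159.6]), array([200. , 170.3]), array([191.5, 129.6]), array([332.8, 231.6]), array([331.3, 243.7]), array([337.9, 200. ])]
194 145 335 216
```

View pics/m5.png

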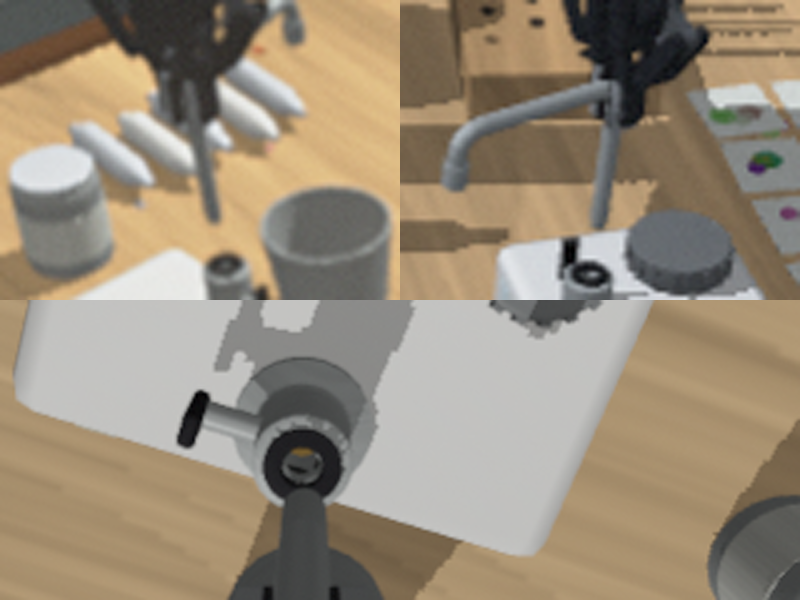

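Montage: scene shows the stem foot at crop (212,220), side at crop (198,225). In the wrist view the mouth ring is at px (283,215.5), the foot tip's edge at (283.5,226), and the pot is straight ahead below. Next I measure lean and foot offset numerically.

```bash
cat > lean.py <<'E'
from h import *
def centres(img,rows,u0,u1,col=False):
    sat=cv2.cvtColor(img,cv2.COLOR_BGR2HSV)[...,1].astype(float); out=[]
    for v in rows:
        s=sat[v,u0:u1]; w=np.clip(np.percentile(s,75)-s-25,0,None); x=np.arange(u0,u1)
        if w.sum()>0: out.append(((w*x).sum()/w.sum(),v,w.max()))
    return np.array(out)
def stem(sa,sb,ra,ua,rb,ub,show=True):
    N=[];L={}
    for n,img,r,u in(('scene',sa,ra,ua),('side',sb,rb,ub)):
        c=centres(img,range(*r),*u); 
        if show: print(n,c.round(1).tolist())
        vx,vy,x0,y0=cv2.fitLine(c[:,:2].astype(np.float32),cv2.DIST_HUBER,0,.01,.01).ravel()
        f=lambda v:x0+(v-y0)*vx/vy
        C=cal(n); o,d1=ray(n,f(r[0]),r[0],C);_,d2=ray(n,f(r[1]),r[1],C); nn=np.cross(d1,d2);N.append(nn/np.linalg.norm(nn));L[n]=(f,r,C,o)
    d=np.cross(*N); d/=np.linalg.norm(d); d*=np.sign(d[2]); return d,L,N
E
python3 - <<'E'
from lean import *
a=cv2.imread('pics/sc5.png');b=cv2.imread('pics/si5.png');z=np.load('w5.npz',allow_pickle=True);M=z['M'];p=z['p'];W=tuple(z['W'][0])
d,L,N=stem(a,b,(137,156),(184,206),(206,229),(326,346))
print('stem dir',d,'tool frame',M.T@d,'lean deg along z,y',np.degrees(np.arctan2((M.T@d)[2],-(M.T@d)[0])),np.degrees(np.arctan2((M.T@d)[1],-(M.T@d)[0])))
# foot (side tip ~ row 232) & wrist foot edge
for v in (223,226):
    # tool-plane x=.096
    o,r=ray('wrist',283.5,v,W); o=M.T@(o-p); r=M.T@r; q=o+r*(.096-o[0])/r[0]; print('foot edge tool',v,q, 'axis z',q[2]+.0045)
m=plane('wrist',283,215.5,.13,W);print('mouth wrist',m,'tool',M.T@(m-p))
for n,(u,v) in dict(scene=(199.9,170.5),side=(331.3,244.5)).items(): print(n,plane(n,u,v,.13))
E
```

```text
scene [[193.4, 137.0, 16.8], [192.8, 138.0, 23.0], [192.6, 139.0, 25.5], [191.1, 140.0, 11.5], [189.4, 142.0, 23.8], [189.6, 143.0, 67.8], [189.8, 144.0, 74.8], [190.1, 145.0, 75.0], [190.8, 146.0, 72.5], [191.5, 147.0, 71.5], [192.9, 148.0, 72.5], [195.1, 149.0, 69.0], [195.5, 150.0, 72.8], [195.6, 151.0, 75.8], [195.7, 152.0, 70.0], [196.0, 153.0, 74.8], [196.2, 154.0, 74.8], [196.4, 155.0, 68.8]]
side [[338.7, 206.0, 40.2], [338.9, 207.0, 59.0], [337.7, 208.0, 55.0], [337.0, 209.0, 62.0], [337.0, 210.0, 63.2], [337.0, 211.0, 66.0], [336.9, 212.0, 60.0], [336.5, 213.0, 62.0], [336.4, 214.0, 56.0], [336.2, 215.0, 56.0], [336.0, 216.0, 52.0], [336.0, 217.0, 61.2], [336.0, 218.0, 65.0], [335.8, 219.0, 63.0], [335.6, 220.0, 66.0], [335.1, 221.0, 58.2], [335.2, 222.0, 62.2], [335.3, 223.0, 64.2], [335.1, 224.0, 54.0], [334.9, 225.0, 51.0], [334.5, 226.0, 49.0], [334.5, 227.0, 56.0], [334.2, 228.0, 63.0]]
stem dir [0.3715283  0.92710208 0.04948184] tool frame [-0.04858113 -0.74124423 -0.66947506] lean deg along z,y -85.84954957525025 -86.25019919507174
foot edge tool 223 [ 0.096       0.00156807 -0.00111715] axis z 0.003382848036766718
foot edge tool 226 [0.096      0.00157291 0.00107321] axis z 0.005573214348906406
mouth wrist [ 0.56062677 -0.22755185  0.13      ] tool [0.13352285 0.00134851 0.00625411]
scene [ 0.55964641 -0.22783061  0.13      ]
side [ 0.55805372 -0.23183891  0.13      ]
```

Run:
```python
from lean import *
a=cv2.imread('pics/sc5.png');b=cv2.imread('pics/si5.png');z=np.load('w5.npz',allow_pickle=True);M=z['M'];p=z['p']
for nm,img,rows,u in(('side',b,range(209,230),(326,346)),('scene',a,range(149,157),(192,200))):
    c=centres(img,rows,*u); vx,vy,x0,y0=cv2.fitLine(c[:,:2].astype(np.float32),cv2.DIST_HUBER,0,.01,.01).ravel(); f=lambda v:x0+(v-y0)*vx/vy
    o,d1=ray(nm,f(rows[0]),rows[0]);_,d2=ray(nm,f(rows[-1]),rows[-1]); n=np.cross(d1,d2);n/=np.linalg.norm(n)
    k=(M[:,0]@n)/(M[:,2]@n); print(nm,'lean deg along +z (arm side) going up',np.degrees(np.arctan(k)))
    # z offset of the stem plane in tool frame at x levels, y=.0013
    for x in(0,.05,.096):
        q=p+M@np.array([x,.0013,0]); print('  x',x,'zoff',-((q-o)@n)/(M[:,2]@n))
```

```text
side lean deg along +z (arm side) going up -2.615477826806165
  x 0 zoff -0.0007899792182524008
  x 0.05 zoff 0.0014940424660552973
  x 0.096 zoff 0.003595342415618437
scene lean deg along +z (arm side) going up -1.3330773595469438
  x 0 zoff 0.0016892110167687129
  x 0.05 zoff 0.0028527504342883625
  x 0.096 zoff 0.003923206698406334
```

Request:
drive_tool --pt "0.01 0 0.0012 0" --pt "0.022 0 0.0012 0" --pt "0.031 0 0.0012 0" --pt "0.033 0 0.0012 0" --pt "0.033 0 0.0012 0" --pt "0.033 0 0.0012 0"

```text
time: 9.15
tool_pos: [0.5653, -0.2256, 0.2315]
tool_rot: [0.124, 0.696, 0.123, -0.696]
contact_force: [0.1, -0.5, -1.6]
gripper_width: 0.125
```

Run:
```python
from h import *
p,M,s=tool(); print(p,s['contact_force'],s['time'])
W=cal('wrist');i=viewer.grab_frame('wrist');cv2.imwrite('pics/w6.png',i)
np.savez('w6.npz',p=p,M=M,W=np.array([W],dtype=object))
m=plane('wrist',283,215.5,.13,W)
print(proj('wrist',[.5606,-.2276,.13],W),p[2]-.096)
cv2.imwrite('pics/w6c.png',cv2.resize(i[180:300,202:362],(800,600),interpolation=cv2.INTER_CUBIC))
```

```text
[ 0.56525679 -0.22559789  0.23154592] [ 0.06270598 -0.53987327 -1.64867816] 9.15
[281.56246218 228.58125875] 0.13554591620396786
```

View pics/w6c.png

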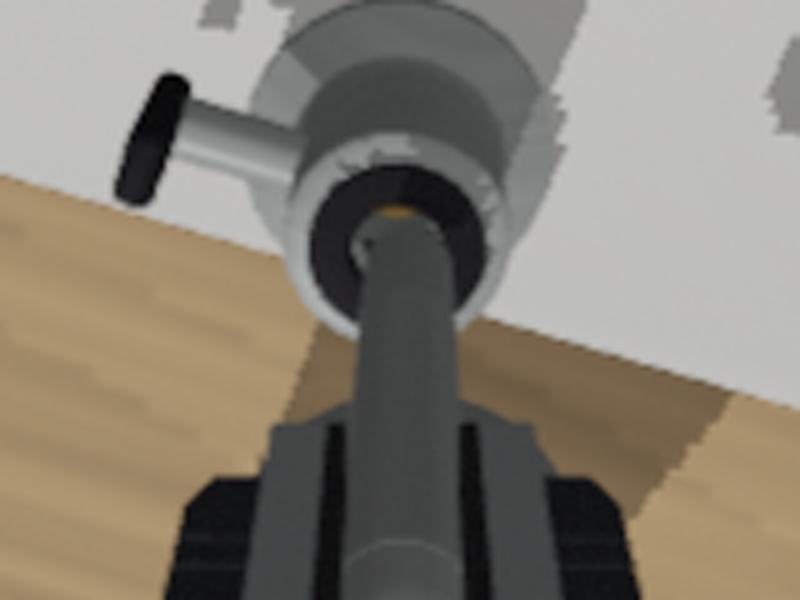

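Mouth ring centre at crop (399,246), stem tip centre at about (411,246). The foot is about 1.6 mm off in +y and about 1.8 mm short in z. I correct this and enter the mouth gently.

Request:
drive_tool --pt "0 -0.0016 0.0018 0" --pt "0 -0.0016 0.0018 0" --pt "0.002 -0.0016 0.0018 0" --pt "0.004 -0.0016 0.0018 0" --pt "0.006 -0.0016 0.0018 0" --pt "0.007 -0.0016 0.0018 0" --pt "0.008 -0.0016 0.0018 0" --pt "0.009 -0.0016 0.0018 0" --pt "0.009 -0.0016 0.0018 0"

```text
time: 10.1
tool_pos: [0.5628, -0.2246, 0.2221]
tool_rot: [-0.123, -0.696, -0.124, 0.696]
contact_force: [-0.1, -0.2, -1.3]
gripper_width: 0.12
```

Request:
drive_tool --pt "0.001 0 0 0" --pt "0.002 0 0 0" --pt "0.003 0 0 0" --pt "0.004 0 0 0" --pt "0.004 0 0 0"

```text
time: 10.6
tool_pos: [0.563, -0.2246, 0.2182]
tool_rot: [0.124, 0.696, 0.123, -0.696]
contact_force: [-1.0, -0.3, -1.0]
gripper_width: 0.124
```

Request:
drive_tool --pt "0.001 0 0 0" --pt "0.002 0 0 0" --pt "0.003 0 0 0" --pt "0.003 0 0 0"

```text
time: 11.0
tool_pos: [0.563, -0.2247, 0.2155]
tool_rot: [0.124, 0.696, 0.123, -0.696]
contact_force: [0.2, -1.0, 0.4]
gripper_width: 0.125
```

Request:
drive_tool --pt "0 0 0.0007 0" --pt "0 0 0.0014 0" --pt "0 0 0.002 0" --pt "0 0 0.0025 0" --pt "0 0 0.0025 0"

```text
time: 11.5
tool_pos: [0.5608, -0.2254, 0.2154]
tool_rot: [0.124, 0.697, 0.123, -0.696]
contact_force: [2.3, 0.5, 0.8]
gripper_width: 0.125
```

Request:
drive_tool --pt "0 0 0.0007 0" --pt "0 0 0.0015 0" --pt "0 0 0.0015 0" --pt "0 0 0.0015 0"

```text
time: 11.9
tool_pos: [0.5593, -0.226, 0.2154]
tool_rot: [0.124, 0.696, 0.123, -0.696]
contact_force: [3.4, -0.1, 0.3]
gripper_width: 0.117
```

```bash
cat > m.py <<'E'
from lean import *
import sys
p,M,s=tool(); b=viewer.grab_frame('side'); cv2.imwrite(f'pics/side_{s["time"]:.2f}.png',b)
print('F',s['contact_force'].round(2),'T',s['ft_torque'].round(2),'tilt z,y deg',np.degrees([M[2,2],M[2,1]]).round(2))
t=proj('side',p+M@[.022,.0013,0])[1]; e=proj('side',[.56,-.228,.135])[1]; uc=proj('side',p+M@[.05,0,0])[0]
rows=range(int(t)+1,int(e)-2); c=centres(b,rows,int(uc)-9,int(uc)+10)
vx,vy,x0,y0=cv2.fitLine(c[:,:2].astype(np.float32),cv2.DIST_HUBER,0,.01,.01).ravel(); f=lambda v:x0+(v-y0)*vx/vy
o,d1=ray('side',f(rows[0]),rows[0]);_,d2=ray('side',f(rows[-1]),rows[-1]); n=np.cross(d1,d2);n/=np.linalg.norm(n)
x=np.array([0,0,-1]);h=M[:,2]*[1,1,0]; print('rows',rows,c.round(1)[::4].tolist(),'stem lean deg',np.degrees(np.arctan((x@n)/(h@n))))
E
python3 m.py
```

```text
F [ 3.4  -0.1   0.28] T [-0.02 -0.97  0.06] tilt z,y deg [-0.03  0.03]
rows range(224, 240) [[334.6, 224.0, 46.5], [333.2, 228.0, 60.5], [332.8, 232.0, 48.0]] stem lean deg 17.291645109781822
```

Run:
```python
from lean import *
import glob
p,M,s=tool(); b=cv2.imread(sorted(glob.glob('pics/side_*'))[-1])
for z in(.198,.16,.145,.135): print(z,proj('side',[.56,-.227,z]).round(1),end=' ')
print()
print(centres(b,range(216,245),322,345).round(1).tolist())
h=cv2.cvtColor(b,cv2.COLOR_BGR2HSV)
for v in range(214,242,4): print(v,h[v,322:345,1].tolist(),h[v,322:345,2].tolist())
```

```text
0.198 [333.7 222.3] 0.16 [332.4 234.2] 0.145 [332.  238.7] 0.135 [331.6 241.8] 
[[325.7, 216.0, 2.5], [328.0, 218.0, 4.0], [326.8, 219.0, 21.5], [332.1, 220.0, 46.5], [334.2, 221.0, 39.5], [336.0, 222.0, 46.5], [335.5, 223.0, 46.0], [334.6, 224.0, 47.0], [333.6, 225.0, 59.0], [333.3, 226.0, 59.0], [333.2, 227.0, 59.0], [333.2, 228.0, 61.0], [333.2, 229.0, 52.0], [333.1, 230.0, 50.0], [334.5, 231.0, 53.0], [336.0, 232.0, 51.0], [337.9, 233.0, 58.5], [337.0, 234.0, 57.5], [335.9, 235.0, 4.5]]
214 [89, 91, 89, 54, 35, 5, 15, 17, 18, 20, 23, 21, 29, 22, 39, 36, 39, 49, 56, 34, 60, 63, 70] [117, 115, 112, 117, 125, 140, 150, 150, 154, 140, 135, 110, 116, 92, 46, 28, 26, 31, 32, 38, 34, 53, 62]
218 [20, 18, 21, 21, 19, 20, 6, 12, 27, 34, 16, 17, 25, 24, 34, 57, 64, 32, 36, 15, 88, 84, 88] [126, 114, 109, 99, 96, 90, 89, 83, 56, 38, 47, 60, 102, 94, 52, 36, 28, 24, 28, 33, 98, 118, 116]
222 [90, 91, 95, 92, 95, 92, 93, 91, 89, 82, 52, 23, 22, 27, 56, 48, 31, 57, 20, 84, 90, 92, 91] [175, 176, 178, 178, 175, 169, 167, 162, 140, 134, 98, 76, 92, 65, 41, 37, 25, 27, 25, 112, 162, 172, 171]
226 [90, 90, 92, 95, 91, 92, 93, 93, 91, 52, 8, 20, 21, 17, 75, 89, 90, 92, 91, 92, 90, 92, 92] [188, 184, 185, 187, 191, 189, 181, 179, 174, 153, 128, 114, 98, 89, 159, 187, 193, 193, 191, 188, 186, 185, 185]
230 [92, 93, 93, 92, 91, 90, 93, 91, 89, 30, 20, 17, 19, 18, 81, 92, 89, 92, 92, 92, 93, 94, 71] [196, 192, 187, 185, 184, 189, 190, 187, 183, 145, 126, 105, 92, 99, 167, 189, 189, 188, 194, 196, 194, 188, 165]
234 [92, 90, 91, 92, 91, 92, 79, 61, 37, 2, 15, 18, 22, 7, 4, 6, 5, 7, 9, 12, 17, 25, 23] [195, 198, 199, 191, 187, 185, 181, 180, 165, 134, 118, 98, 91, 149, 195, 210, 209, 213, 215, 193, 139, 114, 113]
238 [9, 7, 8, 11, 17, 68, 102, 9, 15, 15, 19, 26, 12, 11, 9, 8, 8, 9, 8, 11, 24, 23, 24] [220, 218, 219, 138, 15, 15, 10, 136, 158, 135, 110, 97, 108, 194, 219, 217, 219, 219, 217, 140, 85, 109, 116]
```

Stem now near upright in the side view (rows 225–230, slope as expected for vertical). Next I press through the seal in small steps.

Request:
drive_tool --pt "0.001 0 0 0" --pt "0.002 0 0 0" --pt "0.003 0 0 0" --pt "0.004 0 0 0" --pt "0.005 0 0 0" --pt "0.005 0 0 0"

```text
time: 12.55
tool_pos: [0.5593, -0.2261, 0.2103]
tool_rot: [0.124, 0.696, 0.123, -0.696]
contact_force: [4.6, -0.2, 2.1]
gripper_width: 0.119
```

Request:
drive_tool --pt "0.001 0 0 0" --pt "0.002 0 0 0" --pt "0.003 0 0 0" --pt "0.004 0 0 0" --pt "0.004 0 0 0"

```text
time: 13.05
tool_pos: [0.5592, -0.226, 0.2062]
tool_rot: [0.124, 0.696, 0.123, -0.696]
contact_force: [4.8, -0.6, 3.1]
gripper_width: 0.12
```

Request:
drive_tool --pt "0.001 0 0 0" --pt "0.002 0 0 0" --pt "0.003 0 0 0" --pt "0.003 0 0 0"

```text
time: 13.45
tool_pos: [0.5598, -0.2262, 0.2053]
tool_rot: [0.124, 0.697, 0.123, -0.696]
contact_force: [2.7, 1.8, 8.8]
gripper_width: 0.124
```

Request:
drive_tool --pt "0.001 0 0 0" --pt "0.002 0 0 0" --pt "0.002 0 0 0"

```text
time: 13.75
tool_pos: [0.5598, -0.2262, 0.2033]
tool_rot: [0.124, 0.697, 0.123, -0.696]
contact_force: [3.0, 0.8, 7.8]
gripper_width: 0.123
```

Request:
drive_tool --pt "0.001 0 0 0" --pt "0.002 0 0 0" --pt "0.002 0 0 0"

```text
time: 14.05
tool_pos: [0.5599, -0.2262, 0.2017]
tool_rot: [0.124, 0.697, 0.123, -0.695]
contact_force: [2.4, 1.6, 9.0]
gripper_width: 0.123
```

Request:
drive_tool --pt "0.001 0 0 0" --pt "0.002 0 0 0" --pt "0.002 0 0 0"

```text
time: 14.35
tool_pos: [0.5598, -0.2262, 0.1993]
tool_rot: [0.124, 0.697, 0.123, -0.696]
contact_force: [3.5, 0.5, 8.3]
gripper_width: 0.12
```

Request:
drive_tool --pt "0.0005 0 0 0" --pt "0.001 0 0 0" --pt "0.0015 0 0 0" --pt "0.0015 0 0 0"

```text
time: 14.75
tool_pos: [0.5599, -0.2262, 0.198]
tool_rot: [0.124, 0.697, 0.123, -0.695]
contact_force: [2.5, 1.2, 9.0]
gripper_width: 0.122
```

Request:
drive_tool --pt "0.0005 0 0 0" --pt "0.001 0 0 0" --pt "0.0015 0 0 0" --pt "0.0015 0 0 0"

```text
time: 15.15
tool_pos: [0.5599, -0.2263, 0.1968]
tool_rot: [0.124, 0.697, 0.123, -0.695]
contact_force: [2.9, 2.0, 10.2]
gripper_width: 0.122
```

Request:
drive_tool --pt "0.0005 0 0 0" --pt "0.001 0 0 0" --pt "0.001 0 0 0"

```text
time: 15.45
tool_pos: [0.56, -0.2263, 0.1961]
tool_rot: [0.124, 0.697, 0.123, -0.695]
contact_force: [1.9, 1.2, 11.1]
gripper_width: 0.125
```

Request:
drive_tool --pt "0.0005 0 0 0" --pt "0.001 0 0 0" --pt "0.001 0 0 0"

```text
time: 15.75
tool_pos: [0.5599, -0.2263, 0.1949]
tool_rot: [0.124, 0.697, 0.123, -0.695]
contact_force: [2.6, 0.9, 11.1]
gripper_width: 0.118
```

Request:
drive_tool --pt "0.0005 0 0 0" --pt "0.001 0 0 0" --pt "0.001 0 0 0"

```text
time: 16.05
tool_pos: [0.5601, -0.2263, 0.1949]
tool_rot: [0.124, 0.697, 0.123, -0.695]
contact_force: [1.1, 1.7, 13.4]
gripper_width: 0.118
```

Request:
drive_tool --pt "0.0005 0 0 0" --pt "0.001 0 0 0" --pt "0.001 0 0 0"

```text
time: 16.35
tool_pos: [0.5603, -0.2264, 0.1948]
tool_rot: [0.124, 0.697, 0.123, -0.695]
contact_force: [-0.5, 2.5, 17.4]
gripper_width: 0.123
```

Request:
drive_tool --pt "0.0005 0 0 0" --pt "0.001 0 0 0" --pt "0.001 0 0 0"

```text
time: 16.65
tool_pos: [0.5605, -0.2265, 0.1948]
tool_rot: [0.125, 0.697, 0.123, -0.695]
contact_force: [0.3, 2.5, 20.3]
gripper_width: 0.115
```

Request:
drive_tool --pt "0.0005 0 0 0" --pt "0.0005 0 0 0" --pt "0.0005 0 0 0"

```text
time: 16.95
tool_pos: [0.5606, -0.2266, 0.1947]
tool_rot: [0.125, 0.698, 0.123, -0.695]
contact_force: [-1.2, 2.9, 20.2]
gripper_width: 0.115
```

Request:
drive_tool --pt "-0.001 0 0 0" --pt "-0.002 0 0 0" --pt "-0.003 0 0 0" --pt "-0.003 0 0 0" --pt "-0.003 0 0 0"

```text
time: 17.45
tool_pos: [0.56, -0.2264, 0.1948]
tool_rot: [0.124, 0.697, 0.123, -0.695]
contact_force: [1.1, 2.2, 12.7]
gripper_width: 0.122
```

Run:
```python
from h import *
p,M,s=tool(); print(p,s['contact_force'].round(1),np.degrees(np.arctan2(M[1,2],M[0,2])))
a=viewer.grab_frame('scene');b=viewer.grab_frame('side');cv2.imwrite('pics/sc7.png',a);cv2.imwrite('pics/si7.png',b)
z=lambda i,u,v:cv2.resize(i[v:v+120,u:u+80],(400,600),interpolation=cv2.INTER_CUBIC)
cv2.imwrite('pics/m7.png',np.hstack([z(a,180,85),z(b,270,190)]))
```

```text
[ 0.56001205 -0.22637174  0.19480465] [ 1.1  2.2 12.7] -159.87220628705046
```

View pics/m7.png

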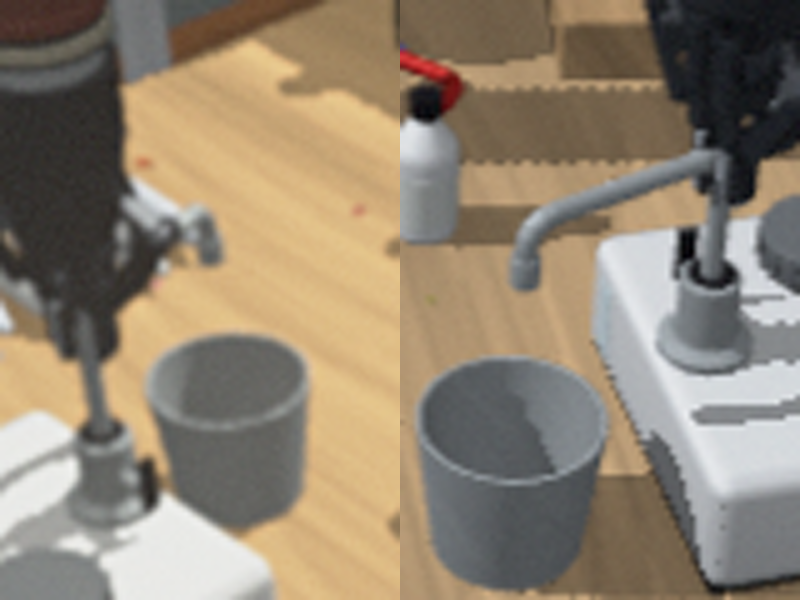

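Spout in the tap and upright. Nozzle foot at scene crop (210,262) and side crop (525,288); pot rim centred near scene crop (228,381) and side crop (512,420). Now I check the nozzle against the pot numerically.

Run:
```python
from h import *
S=cal('scene');D=cal('side')
s=lambda x,y:(180+(x+.5)/5-.5,85+(y+.5)/5-.5)
d=lambda x,y:(270+(x+.5)/5-.5,190+(y+.5)/5-.5)
n,r=tri([ray('scene',*s(210,262),S),ray('side',*d(125,286),D)]);print('nozzle',n,r)
def rim(nm,f,pts,C):
    # circle through ring points on z=.085
    q=np.array([plane(nm,*f(*p),.085,C)[:2] for p in pts]); A=np.c_[2*q,np.ones(len(q))];x=np.linalg.lstsq(A,(q**2).sum(1),rcond=None)[0]
    print(nm,'rim',x[:2],'rad',np.sqrt(x[2]+x[:2]@x[:2])); return x[:2]
a=rim('scene',s,[(148,380),(308,380),(228,333),(228,429)],S);b=rim('side',d,[(18,420),(205,425),(112,357),(112,483)],D)
c=(a+b)/2
m,r=tri([ray('scene',*s(98,432),S),ray('side',*d(315,272),D)]);print('mouth tri',m,r)
for t in (m[:2],np.array([.5603,-.228])): print('pot-tap',np.linalg.norm(c-t),np.degrees(np.arctan2(*(c-t)[::-1])),'nozzle dir',np.degrees(np.arctan2(*(n[:2]-t)[::-1])),np.linalg.norm(n[:2]-t))
print('nozzle-pot',n[:2]-c)
```

```text
nozzle [ 0.44822366 -0.271102    0.16840739] [np.float64(0.0005628302581335346), np.float64(0.0005628302581335479)]
scene rim [ 0.44481668 -0.27097099] rad 0.04883111730918962
side rim [ 0.44455636 -0.27432461] rad 0.04824115404252804
mouth tri [ 0.56208892 -0.22875999  0.1288795 ] [np.float64(0.0004989966421371943), np.float64(0.0004989966421370968)]
pot-tap 0.12533739100371769 -159.5030626907478 nozzle dir -159.60181528087784 0.12148309703942016
pot-tap 0.12393507194876764 -158.88435642489563 nozzle dir -158.96439833769384 0.12007867847094479
nozzle-pot [0.00353713 0.0015458 ]
```

Nozzle 4 mm from the pot's middle, 83 mm above the rim. I unload a little, release and retreat.

Request:
drive_tool --pt "-0.001 0 0 0" --pt "-0.001 0 0 0" --pt "-0.001 0 0 0"

```text
time: 17.85
tool_pos: [0.5598, -0.2263, 0.1949]
tool_rot: [0.124, 0.697, 0.123, -0.696]
contact_force: [2.7, 1.0, 8.2]
gripper_width: 0.119
```

Request:
drive_tool --pt "0 0 0 0" --pt "0 0 0 0" --pt "0 0 0 0" --pt "0 0 0 0" --pt "0 0 0 0" --pt "0 0 0 0" --fingers 0.045

```text
time: 18.45
tool_pos: [0.5589, -0.226, 0.1925]
tool_rot: [-0.123, -0.696, -0.124, 0.696]
contact_force: [0.1, 0.6, 0.9]
gripper_width: 0.523
```

Request:
drive_tool --pt "-0.005 0 0 0" --pt "-0.015 0 0 0" --pt "-0.03 0 0 0" --pt "-0.05 0 0 0" --pt "-0.08 0 0 0" --pt "-0.11 0 0 0" --pt "-0.14 0 0 0" --pt "-0.14 0 0 0" --pt "-0.14 0 0 0"

```text
time: 19.35
tool_pos: [0.5596, -0.2262, 0.3352]
tool_rot: [0.124, 0.697, 0.123, -0.695]
contact_force: [0.1, 0.5, -0.6]
gripper_width: 0.53
```

Run:
```python
from h import *
p,M,s=tool(); print(p,s['contact_force'].round(1),s['time'])
a=viewer.grab_frame('scene');b=viewer.grab_frame('side')
z=lambda i,u,v:cv2.resize(i[v:v+120,u:u+80],(400,600),interpolation=cv2.INTER_CUBIC)
cv2.imwrite('pics/m8.png',np.hstack([z(a,160,85),z(b,270,190)]))
```

```text
[ 0.55956291 -0.22620829  0.33517212] [ 0.1  0.5 -0.6] 19.35
```

View pics/m8.png

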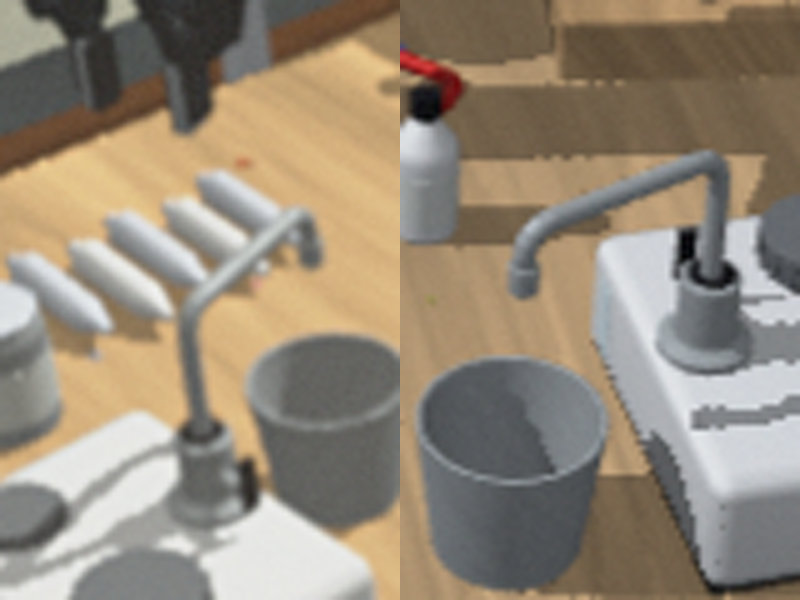

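Released: spout standing. The nozzle moved a few pixels lower in the side view (526,288→521,294), so I measure the lean.

Run:
```python
from h import *
S=cal('scene');D=cal('side')
s=lambda x,y:(160+(x+.5)/5-.5,85+(y+.5)/5-.5)
d=lambda x,y:(270+(x-400+.5)/5-.5,190+(y+.5)/5-.5)
def T(n,a,b): x,r=tri([ray('scene',*s(*a),S),ray('side',*d(*b),D)]);print(n,x.round(4),np.round(r[0],4));return x
n=T('nozzle',(312,264),(521,293)); b=T('bend corner axis',(187,303),(714,163)); m=T('mouth',(201,430),(713,274)); e=T('elbow2 axis',(303,218),(524,228))
print('stem lean',np.degrees((b-m)[:2]/(b-m)[2]), 'arm slope deg',np.degrees(np.arctan2((e-b)[2],np.linalg.norm((e-b)[:2]))))
for L in(0,1,2,3):  # predicted nozzle px for lean L deg toward pot about seat point
    h=np.array([np.cos(np.radians(-159.7)),np.sin(np.radians(-159.7)),0]);l=np.radians(L);u=h*np.cos(l)-np.array([0,0,1])*np.sin(l);w=np.array([0,0,1])*np.cos(l)+h*np.sin(l)
    o=np.array([.561,-.2285,.0985])
    for nm,x,z in(('nozzle',.12,.07),('bendtop',.004,.107),('mid',.06,.107)):
        P=o+u*x+w*z; a=proj('scene',P,S);c=proj('side',P,D); print(L,nm,((a-[160,85])*5+2).round(0),((c-[270,190])*5+2+[400,0]).round(0),end=' | ')
    print()
```

```text
nozzle [ 0.446  -0.2726  0.1654] 0.0005
bend corner axis [ 0.5527 -0.2352  0.2052] 0.001
mouth [ 0.5602 -0.2296  0.1286] 0.0011
elbow2 axis [ 0.4494 -0.2673  0.2005] 0.0017
stem lean [-5.63862124 -4.18071498] arm slope deg -2.5125250612009675
0 nozzle [310. 263.] [524. 284.] | 0 bendtop [184. 310.] [718. 155.] | 0 mid [243. 259.] [628. 188.] | 
1 nozzle [311. 265.] [522. 288.] | 1 bendtop [186. 309.] [715. 156.] | 1 mid [245. 259.] [625. 191.] | 
2 nozzle [313. 267.] [520. 292.] | 2 bendtop [188. 307.] [712. 158.] | 2 mid [247. 259.] [621. 194.] | 
3 nozzle [314. 270.] [518. 297.] | 3 bendtop [190. 306.] [709. 159.] | 3 mid [250. 259.] [618. 197.] |
```

The lean is about 1.5–2°, which is the bore's own clearance. To verify that it stayed bottomed when the pads opened, I press lightly with shut fingertips on the bend above the stem.

Request:
drive_tool --pt "0 0.001 -0.006 0" --pt "0 0.001 -0.006 0" --pt "0 0.001 -0.006 0" --pt "0 0.001 -0.006 0" --pt "0.02 0.001 -0.006 0" --pt "0.05 0.001 -0.006 0" --pt "0.08 0.001 -0.006 0" --pt "0.095 0.001 -0.006 0" --pt "0.099 0.001 -0.006 0" --pt "0.099 0.001 -0.006 0" --pt "0.099 0.001 -0.006 0" --fingers 0.0

```text
time: 20.55
tool_pos: [0.5659, -0.2253, 0.2358]
tool_rot: [0.124, 0.697, 0.123, -0.695]
contact_force: [-0.1, -0.7, 0.2]
gripper_width: -0.001
```

Request:
drive_tool --pt "0.001 0 0 0" --pt "0.002 0 0 0" --pt "0.003 0 0 0" --pt "0.003 0 0 0"

```text
time: 20.95
tool_pos: [0.5651, -0.2249, 0.2309]
tool_rot: [0.124, 0.696, 0.123, -0.696]
contact_force: [0.7, 0.6, -0.1]
gripper_width: 0.0
```

Request:
drive_tool --pt "0.001 0 0 0" --pt "0.0015 0 0 0" --pt "0.002 0 0 0" --pt "0.002 0 0 0"

```text
time: 21.35
tool_pos: [0.565, -0.2248, 0.2286]
tool_rot: [-0.123, -0.696, -0.124, 0.696]
contact_force: [0.5, 0.0, -0.2]
gripper_width: -0.003
```

Request:
drive_tool --pt "0.0005 0 0 0" --pt "0.001 0 0 0" --pt "0.0015 0 0 0" --pt "0.0015 0 0 0"

```text
time: 21.75
tool_pos: [0.565, -0.2249, 0.2272]
tool_rot: [-0.123, -0.696, -0.124, 0.696]
contact_force: [-1.0, -0.8, 0.2]
gripper_width: -0.002
```

Request:
drive_tool --pt "0.0005 0 0 0" --pt "0.001 0 0 0" --pt "0.0015 0 0 0" --pt "0.0015 0 0 0"

```text
time: 22.15
tool_pos: [0.565, -0.2248, 0.2257]
tool_rot: [-0.123, -0.696, -0.124, 0.696]
contact_force: [0.2, 0.1, 0.1]
gripper_width: -0.002
```

Request:
drive_tool --pt "0.0005 0 0 0" --pt "0.001 0 0 0" --pt "0.0015 0 0 0" --pt "0.0015 0 0 0"

```text
time: 22.55
tool_pos: [0.565, -0.2248, 0.2242]
tool_rot: [-0.123, -0.696, -0.124, 0.696]
contact_force: [-0.4, -0.4, -0.1]
gripper_width: -0.002
```

Request:
drive_tool --pt "-0.008 0 0 0" --pt "-0.008 0 0.005 0" --pt "-0.008 0 0.008 0" --pt "-0.008 0 0.008 0" --pt "-0.006 0 0.008 0" --pt "-0.005 0 0.008 0" --pt "-0.004 0 0.008 0" --pt "-0.004 0 0.008 0"

```text
time: 23.35
tool_pos: [0.5575, -0.2275, 0.2279]
tool_rot: [-0.123, -0.696, -0.124, 0.696]
contact_force: [-0.1, -0.6, 0.3]
gripper_width: -0.002
```

Request:
drive_tool --pt "0.0005 0 0 0" --pt "0.001 0 0 0" --pt "0.001 0 0 0"

```text
time: 23.65
tool_pos: [0.5576, -0.2276, 0.2273]
tool_rot: [-0.124, -0.696, -0.124, 0.696]
contact_force: [-0.2, 0.3, 0.4]
gripper_width: -0.003
```

Request:
drive_tool --pt "0.0005 0 0 0" --pt "0.001 0 0 0" --pt "0.001 0 0 0"

```text
time: 23.95
tool_pos: [0.5576, -0.2276, 0.2264]
tool_rot: [0.124, 0.696, 0.123, -0.696]
contact_force: [0.1, 0.1, 0.3]
gripper_width: -0.001
```

Request:
drive_tool --pt "0.0005 0 0 0" --pt "0.001 0 0 0" --pt "0.001 0 0 0"

```text
time: 24.25
tool_pos: [0.5578, -0.2278, 0.226]
tool_rot: [0.124, 0.696, 0.123, -0.696]
contact_force: [-0.3, 0.2, 3.4]
gripper_width: -0.001
```

Request:
drive_tool --pt "0.0005 0 0 0" --pt "0.001 0 0 0" --pt "0.001 0 0 0"

```text
time: 24.55
tool_pos: [0.5581, -0.228, 0.2258]
tool_rot: [0.124, 0.697, 0.123, -0.696]
contact_force: [-0.8, 0.6, 6.8]
gripper_width: 0.003
```

Request:
drive_tool --pt "0.0005 0 0 0" --pt "0.001 0 0 0" --pt "0.0015 0 0 0" --pt "0.0015 0 0 0"

```text
time: 24.95
tool_pos: [0.5585, -0.2283, 0.2256]
tool_rot: [0.125, 0.697, 0.123, -0.695]
contact_force: [-1.1, 0.4, 8.4]
gripper_width: -0.004
```

Request:
drive_tool --pt "0.0005 0 0 0" --pt "0.001 0 0 0" --pt "0.0015 0 0 0" --pt "0.0015 0 0 0"

```text
time: 25.35
tool_pos: [0.559, -0.2287, 0.2254]
tool_rot: [0.125, 0.698, 0.122, -0.695]
contact_force: [-2.3, -0.1, 12.8]
gripper_width: 0.001
```

Request:
drive_tool --pt "0.0005 0 0 0" --pt "0.001 0 0 0" --pt "0.001 0 0 0"

```text
time: 25.65
tool_pos: [0.5593, -0.2289, 0.2254]
tool_rot: [0.125, 0.698, 0.122, -0.694]
contact_force: [-2.3, -0.0, 15.0]
gripper_width: 0.001
```

Request:
drive_tool --pt "0.0005 0 0 0" --pt "0.001 0 0 0" --pt "0.001 0 0 0"

```text
time: 25.95
tool_pos: [0.5595, -0.2292, 0.2253]
tool_rot: [0.126, 0.698, 0.121, -0.694]
contact_force: [-3.0, 0.0, 16.7]
gripper_width: 0.0
```

Under 16.7 N, above the measured seal drag of about 11 N, it doesn't sink, so it is bottomed. Retreat.

Request:
drive_tool --pt "-0.005 0 0 0" --pt "-0.015 0 0 0" --pt "-0.03 0 0 0" --pt "-0.06 0 0 0" --pt "-0.1 0 0 0" --pt "-0.14 0 0 0" --pt "-0.14 0 0 0" --pt "-0.14 0 0 0"

```text
time: 26.75
tool_pos: [0.558, -0.2277, 0.3612]
tool_rot: [0.124, 0.697, 0.123, -0.695]
contact_force: [-0.6, -0.7, -0.6]
gripper_width: -0.005
```

Run:
```python
from h import *
from scipy import ndimage
p,M,s=tool(); print(p,s['contact_force'].round(1),s['time'])
b=viewer.grab_frame('side').astype(float);a=viewer.grab_frame('scene').astype(float)
cv2.imwrite('pics/si9.png',b);cv2.imwrite('pics/sc9.png',a)
m=cv2.imread('pics/m8.png')
for n,i,(u,v),sl in(('scene',a,(160,85),slice(0,400)),('side',b,(270,190),slice(400,800))):
    c=cv2.resize(i[v:v+120,u:u+80].astype(np.uint8),(400,600),interpolation=cv2.INTER_CUBIC)
    # shift of nozzle and pot patches between m8 and now
    for nm,(x,y) in (dict(nozzle=(310,240),bend=(190,310),pot=(325,430)) if n=='scene' else dict(nozzle=(125,270),bend=(312,165),pot=(112,450))).items():
        h=45; t=m[:,sl][y-h:y+h,x-h:x+h]; r=cv2.matchTemplate(c[max(0,y-h-20):y+h+20,max(0,x-h-20):x+h+20],t,cv2.TM_CCOEFF_NORMED)
        _,q,_,l=cv2.minMaxLoc(r); print(n,nm,round(q,3),'shift crop px',l[0]-20,l[1]-20)
s0=cv2.imread('pics/scene0.png').astype(float);d0=cv2.imread('pics/side0.png').astype(float)
for n,x,y,bx in(('jar',s0,a,(415,300,460,350)),('bottle',s0,a,(272,195,300,237)),('tin',d0,b,(338,315,378,362)),('pot',d0,b,(270,262,314,306))):
    print(n,'mean abs diff',np.abs(x-y)[bx[1]:bx[3],bx[0]:bx[2]].mean().round(1))
```

```text
[ 0.55796599 -0.22773742  0.36115626] [-0.6 -0.7 -0.6] 26.75
scene nozzle 0.98 shift crop px -4 -1
scene bend 0.992 shift crop px -1 -1
scene pot 0.977 shift crop px 0 0
side nozzle 0.971 shift crop px 4 1
side bend 0.936 shift crop px 0 1
side pot 0.993 shift crop px 0 0
jar mean abs diff 8.0
bottle mean abs diff 19.1
tin mean abs diff 10.1
pot mean abs diff 8.0[ WARN:0@11.566] global loadsave.cpp:1063 imwrite_ Unsupported depth image for selected encoder is fallbacked to CV_8U.
```

Run:
```python
from h import *
for n,f0,f1,bs in(('scene','scene0','sc9',dict(bottle=(274,198,298,234),jar=(418,305,460,348),tin=(145,140,173,172))),('side','side0','si9',dict(bottle=(266,206,284,240),jar=(240,140,262,164),tin=(340,318,376,360),pot=(272,264,312,306)))):
    x=cv2.imread(f'pics/{f0}.png');y=cv2.imread(f'pics/{f1}.png')
    for k,(a,b,c,d) in bs.items():
        r=cv2.matchTemplate(y[b-8:d+8,a-8:c+8],x[b:d,a:c],cv2.TM_CCOEFF_NORMED);_,q,_,l=cv2.minMaxLoc(r);print(n,k,round(q,2),l[0]-8,l[1]-8)
```

```text
scene bottle 0.79 0 0
scene jar 0.97 0 0
scene tin 1.0 0 0
side bottle 0.6 0 0
side jar 0.97 0 0
side tin 1.0 0 0
side pot 1.0 0 0
```

Nothing has moved (the bottle only differs in shading). Handing in.

```bash
python3 -c "
from plant import manip;print(manip.job_done())"
```

```text
the job is handed in; nothing more can be done
None
```

The steel spout is pushed into the tap until it bottomed, released, with its nozzle over the rinse pot. I handed the job in at about 27 s of the 59 s allowed.

**Insertion:** I lifted the spout from the rack, turned it about 135° and straightened its lean. I then pressed it through the seal in small steps; the drag was about 9–12 N. It stopped about 31 mm down, where the force climbed to 20 N.

**Checks that passed:**
- **Bottomed:** after release I pressed on the bend with shut fingertips at up to 17 N, and the spout did not sink. That press turned the nozzle by about 2 mm.
- **Nozzle position:** before release it was about 4 mm from the pot's middle and 83 mm above the rim.
- **Other objects:** the pot, jar, tin and bottle showed no shift between the first and last pictures. The bottle matched less well (0.6–0.8), which I put down to changed shading.

**Disagreements:**
- **Starting direction:** in the rack the spout's arm pointed away from the robot (+x), not towards it as the text says. Its grey colour, fat nozzle end and rack hole position identified it.
- **Not quite upright:** once released the spout leans an estimated 1.5–2° towards the pot, about what the bore's clearance allows. I left it so. One rough two-camera estimate from poorly defined points gave about 5–7°; I did not trust it, because the arm's slope was only 2.5°.

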